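# Close the pastry press

## Robot

A 6-joint arm with a two-finger parallel gripper is mounted at the origin on the work surface; the furniture and walls round the work are solid. World frame = base frame: x ahead of the robot, y to its left, z up, the work surface at z = 0. Lengths are in m, angles in rad, forces in N, time in s.
With the tool pointing down it reaches from about 0.4 to 0.825 m from the base axis. Payload 7 kg.
Tool frame: the origin (TCP) lies on the centre line of the jaws, within the pads' length; the fingertips stand tip_reach ahead of it and the grasp point (between the pads) is the TCP (tip_reach is the distance from the TCP to the fingertips, in m); z points along the fingers, y is the line along which they close (so a half turn about z gives the same grasp; the last joint's range is limited). The gripper opens to 88 mm and grips with 3 to 60 N. Pads are 19 mm wide; open, the fingers measure 130 mm over their backs; the gripper's body (78 mm by 193 mm) begins 47 mm behind the grasp point.
Start: joints at [1.597, 0.359, 0.012, 0, -1.224, -0.288], TCP at [0.175, 0.652, 0.246] pointing down, gripper open.
Joint ranges: [-3.07, 3.07], [-1.43, 2.12], [-1.02, 1.25], [-3.03, 1.67], [-3.05, -0], [-3.03, 3.03]. Speed limits (rad/s): [2.39, 2.39, 3.01, 3.14, 3.14, 3.14].

## Interface

Orientations are given as [roll, pitch, yaw] about the fixed x, y, z axes, in that order (R = Rz(yaw) Ry(pitch) Rx(roll)).
In Python, from station import get_state, grab_frame, calibration, job_done, find_in, mark_of, tip_reach gives the robot as it stands.
- The arm moves only by the shell command python3 -m handwheel 'ROWS' [OPENING] [FORCE]. ROWS is JSON, a list of rows, each an object with "delta_pos": the shift along the world's x, y, z in units of 30 mm (1.0 is 30 mm), a list of three; "dr": the turn, a rotation vector about the world's x, y, z in degrees, a list of three. In form: [{"delta_pos": [tx, ty, tz], "dr": [rx, ry, rz]}, ...]. A call has 1 to 10 rows; each row shifts and turns the commanded pose from where the row before left it; what a row does not reach is not made up. A row lasts 1/10 s, in which the tool goes at most 50 mm and 8.59 degrees, less where a joint would pass 70% of its speed; a pose out of reach is approached as far as the arm can. A call is refused whole if a number of a shift passes 1 or a number of a turn 8.59, either way. A call with a gripper value outside its range is refused whole. OPENING is the closure, from -1 (fully open) to 1 (shut), set as the call begins (- or left out, the last holds). The fingers move at their own pace and stop on an object; FORCE is the grip in N (left out, the last holds). Time passes only in rows, so rows that do not move let the fingers close. It gives the time, the measured TCP pose, the force, the opening and the grip force at its end, in the units of the state.
- get_state(): the state, without advancing time (a new reading comes with each control period).
- grab_frame(name): name is "scene" or "top" or "wrist"; returns the picture (400x640x3 uint8, red, green, blue); there is no depth.
- calibration(name): a dict with "fx", "fy", "cx", "cy" (pixels), "extrinsics" (4x4, takes a point from world to camera coordinates). Camera axes: x right, y down, z forward; pixel columns grow to the right and rows downward; lengths in m; the calibration is good to about 2 mm. A picture is of the moment at which its call begins: read the wrist's pose just before it. calibration takes no time and is no camera call; for the wrist camera it gives the pose at the moment of the call.
- job_done(): hands the job in; it is judged then, once.
Trained networks look in the newest picture that a camera, given by its name, has taken for a name from the list of things; names that differ only in an ending like _2 or _b are one class to them, and where a whole thing is asked for, a point or a joint stands for the part that bears it (a point fixed in the world has none). Each returns a list of dicts, best first, with "conf" (0 to 1); they miss things now and then, are a little off and sometimes report something else, mostly with a low value. They report only what shows in the picture. A call takes as long as a camera call.
- find_in(camera, query): "location" ([column, row] in pixels, amid what is visible of it).
- mark_of(camera, query): "location" ([column, row] in pixels: a listed point, or the origin of a listed thing).
The state is a dict: "t": time; "q": joint angles; "qd": joint speeds; "joint_efforts": joint torques, N m; "eef_pos": TCP position; "ee_rot": TCP orientation; "force": force on the tool from outside, world axes, zero at the start; "moment": the same for the moment, N m; "width": finger opening in m; "gripper_force": force on a finger pad.
Only numpy, scipy, OpenCV 4.12 (cv2) and the standard library are available. Lean on these libraries where they do the work, as an engineer would, in place of code of your own. Each camera call takes 0.05 s, during which the arm holds its last target. There are 200 camera calls.

## Task

Close the pastry press: bring its heavy steel cover down by the tube handle without letting it slam, then press it down firmly until it lies level, fully home on the sprung mould tray, and stays there. Press with no more than 20 N, and leave the other things on the table where they are.

Things in the scene. Friction and masses are not known exactly. Their poses are not given: they have to be found in the camera images.
- press: Pastry press, a fixed stainless box 164 (its x) x 174 (its y) x 98 mm high on four screw feet, black panel with lamps and dial in front; origin under its centre, 0 to 30 mm above the table as the feet are set, only turned about the vertical. Its front faces its own -x; the cover's hinge runs along its rear (+x) top edge, parallel to y.
- cover (a joint): Angle of the cover, rad: 0 home (level), 1.57 upright; starts at 1.28 to 1.7, stop 1.85. About 2.4 kg (10 N at the handle when level). Stiff hinge (1.3 N m) holds it above about 1 rad; lower, it drops and slams unless held. From 0.09 down it pushes on the sprung tray: let down it rests at 0.05 to 0.07, not home; 12 N more at the handle (17 N at cover_front) take it home, where the hinge keeps it.
- cover_hinge (a point): Point on the hinge axis, in the middle of the cover's width, 99 mm above the press's origin and 88 mm behind the press's centre; the axis is the press's y. It is fixed to the press and so are its axes.
- cover_bar (a point): Centre of the tube handle: round bar 16 mm thick, parallel to the hinge, clear for 110 mm of its length, 38 mm clear of the cover's front edge; 212 mm from the hinge. It is 11 mm above the cover's underside; closed 110 mm above the press's origin, 124 mm ahead of the press's centre. Axes of the cover: y along the bar, x from the bar to the hinge, z out of the upper face.
- cover_front (a point): Point in the middle of the cover's upper face near its front edge (22 mm inside it, 150 mm from the hinge), a good place to press; 123 mm above the press's origin when closed, on the flat face. Axes of the cover as above. The cover is 178 mm wide and 22 mm thick.
- squeeze_bottle_mid (a point): Squeeze bottle with red cap, 57 mm thick, 195 mm tall, loose; point half-way up. To be left alone.
- jam_jar_mid (a point): Jam jar with yellow lid, 66 mm thick, 100 mm tall, loose; point half-way up. To be left alone.
- piping_nozzle_3_mid (a point): Steel piping nozzle standing on the table, 39 mm thick, 50 mm tall, loose; point half-way up. To be left alone.
- spare_nozzle_mid (a point): White plastic nozzle standing on the table, 48 mm thick, 52 mm tall, loose; point half-way up. To be left alone.
- timer_mid (a point): White kitchen timer, 70 x 64 x 19 mm, loose on the table; point half-way up. To be left alone.
- tray: Aluminium mould tray 144 x 154 x 10 mm with six round wells, lying loose on the sprung bed inside the press; origin at the centre of its underside, 79.5 mm above the press's origin before the cover comes down. The bed gives way by 12.5 mm, then it is at its firm end, with the cover home.

How it is judged:
At the end, for the whole second after the job is handed in: The cover is fully home on the tray (opening angle under 0.009 rad, about 2 mm at the handle) and still, with the hand off it (value of joint cover below 0.009 rad and velocity of joint cover between -0.02 and 0.02 rad/s); the robot touches nothing.
It fails at once if the cover slams: it turns downward faster than 0.9 rad/s between 0.3 and 0.09 rad, just above the tray (value of joint cover between 0.09 and 0.3 rad and velocity of joint cover below -0.9 rad/s).
It fails at once if the tray is crushed: the cover bears on it with more than 45 N, which takes over 22 N at the handle or 29 N at the front of its upper face (contact force between cover and tray above 45 N).
It fails at once if another thing on the table is shifted by more than 30 mm (distance of any of squeeze_bottle_mid, jam_jar_mid, piping_nozzle_3_mid, spare_nozzle_mid, timer_mid from where it was at the start of the episode above 0.03 m).
It also fails if it takes over 70 s, if anything falls off the work surface, if the arm or the gripper's body presses on something with over 40 N, if the wrist force passes 120 N, or if a joint passes its speed limit or range.

## Working session

There is one attempt and no reset: what is moved stays moved. The work goes in short steps, Python scripts to look and compute and a shell command to move; the robot and the scene stay as the last step left them, time stands still between calls to the robot, and variables do not carry over. Pictures are saved under pics/ and viewed, at most 10 in all, crops included, and the job is handed in when it is done.

```bash
mkdir -p pics; ls; python3 - <<'E'
from station import *
import cv2,numpy as np
print(get_state(), tip_reach)
ims=[]
for c in ("scene","top"):
    im=grab_frame(c); cv2.imwrite(f"pics/{c}0.png",im[:,:,::-1])
    k=calibration(c); print(c,k["fx"],k["cx"],k["cy"],np.round(k["extrinsics"],3).tolist())
    for q in ("press","cover_hinge","cover_bar","cover_front","squeeze_bottle_mid","jam_jar_mid","piping_nozzle_3_mid","spare_nozzle_mid","timer_mid","tray"):
        print(q,[(np.round(d["location"]).tolist(),round(d["conf"],2)) for d in mark_of(c,q)[:2]])
E
```

```text
pics
{'t': 0.0, 'q': array([ 1.59708508e+00,  3.59351210e-01,  1.10646554e-02, -3.42029538e-04,
       -1.22411783e+00, -2.88108755e-01]), 'qd': array([ 3.40690669e-04, -1.45588626e-03, -7.56855182e-04,  2.74252484e-05,
       -4.45640641e-04, -2.45983136e-03]), 'joint_efforts': array([-5.05669523e-04, -5.82726645e+01,  2.93059945e+01,  6.99714527e+00,
        6.96104922e-03, -1.46141033e-04]), 'eef_pos': array([0.17461855, 0.65154314, 0.24464973]), 'ee_rot': array([ 3.13995951e+00, -1.48675509e-04, -2.61936355e-01]), 'force': array([-0.13592335, -0.00102055,  0.02247361]), 'moment': array([-0.02128234, -0.01644977,  0.00062771]), 'gripper_force': 0.0, 'width': 0.08749995922541279} 0.019
scene 398.24913823255264 316.00203444766214 197.7926373713067 [[0.807, -0.59, 0.015, -0.302], [-0.345, -0.493, -0.799, 0.258], [0.479, 0.64, -0.601, 0.993], [0.0, 0.0, 0.0, 1.0]]
press [([322.0, 206.0], 0.87), ([415.0, 305.0], 0.22)]
cover_hinge [([304.0, 168.0], 0.63), ([321.0, 204.0], 0.17)]
cover_bar [([301.0, 105.0], 0.86)]
cover_front [([303.0, 123.0], 0.79)]
squeeze_bottle_mid [([265.0, 164.0], 0.76)]
jam_jar_mid [([380.0, 320.0], 0.71), ([249.0, 163.0], 0.62)]
piping_nozzle_3_mid [([415.0, 304.0], 0.73)]
spare_nozzle_mid [([438.0, 286.0], 0.84)]
timer_mid [([381.0, 320.0], 0.97), ([296.0, 122.0], 0.65)]
tray [([323.0, 189.0], 0.96)]
top 405.4138331146572 315.50678463075815 195.70941438298962 [[0.023, -1.0, -0.005, 0.019], [-0.989, -0.022, -0.145, 0.447], [0.145, 0.009, -0.989, 1.358], [0.0, 0.0, 0.0, 1.0]]
press []
cover_hinge [([266.0, 188.0], 0.87)]
cover_bar [([261.0, 172.0], 0.69)]
cover_front [([257.0, 179.0], 0.58)]
squeeze_bottle_mid [([224.0, 210.0], 0.84)]
jam_jar_mid [([195.0, 207.0], 0.74)]
piping_nozzle_3_mid [([417.0, 205.0], 0.44)]
spare_nozzle_mid [([422.0, 176.0], 0.51)]
timer_mid [([419.0, 232.0], 0.78), ([270.0, 187.0], 0.58)]
tray [([294.0, 181.0], 0.81)]
```

```bash
cat > h.py <<'E'
from station import *
import numpy as np, cv2
from scipy.optimize import least_squares
from scipy.spatial.transform import Rotation as R
def cam(c):
    k=calibration(c); return np.array([[k["fx"],0,k["cx"]],[0,k["fy"],k["cy"]],[0,0,1]])@np.array(k["extrinsics"])[:3]
def proj(P,x): v=P@np.r_[x,1]; return v[:2]/v[2]
def tri(Ps,us):
    A=np.vstack([[u[0]*P[2]-P[0],u[1]*P[2]-P[1]] for P,u in zip(Ps,us)])
    v=np.linalg.svd(A)[2][-1]; return v[:3]/v[3]
def model(p):  # p: x,y,yaw,z0,theta
    x,y,w,z,th=p; ex=np.array([np.cos(w),np.sin(w),0]); ez=np.array([0,0,1]); o=np.array([x,y,z])
    h=o+.088*ex+.099*ez
    f=-ex*np.cos(th)+ez*np.sin(th); n=ex*np.sin(th)+ez*np.cos(th)  # forward dir, upper normal
    return dict(press=o,cover_hinge=h,cover_bar=h+f*.2117+n*.011,cover_front=h+f*.148+n*.024,tray=o+.0795*ez)
E
python3 - <<'E'
from h import *
T,S=cam("top"),cam("scene")
s=dict(press=(322,206),cover_hinge=(304,168),cover_bar=(301,105),cover_front=(303,123),tray=(323,189),squeeze=(265,164),jam=(249,163),noz=(415,304),spare=(438,286),timer=(381,320))
t=dict(cover_hinge=(266,188),cover_bar=(261,172),cover_front=(257,179),tray=(294,181),squeeze=(224,210),jam=(195,207),noz=(417,205),spare=(422,176),timer=(419,232))
for k in t: print(k,np.round(tri([T,S],[t[k],s[k]]),3))
def res(p):
    m=model(p); return np.concatenate([proj(S,m[k])-s[k] for k in m]+[proj(T,m[k])-t[k] for k in m if k in t])
best=min((least_squares(res,[.5,.05,w,.015,1.5],loss="soft_l1",f_scale=2,bounds=([-1,-1,-7,0,1.28],[2,2,7,.03,1.7])) for w in np.arange(-3,3.2,.7)),key=lambda r:r.cost)
print(best.cost,np.round(best.x,3)); print(np.round(res(best.x).reshape(-1,2),1).tolist())
for k,v in model(best.x).items(): print(k,np.round(v,3))
a=cv2.imread("pics/scene0.png")[60:360,180:500]; b=cv2.imread("pics/top0.png")[90:290,140:460]
cv2.imwrite("pics/both.png",np.hstack([cv2.resize(a,(480,450)),cv2.resize(b,(320,450))]) if 0 else cv2.resize(np.vstack([np.hstack([a,cv2.copyMakeBorder(b,0,100,0,0,0)])]),(800,375)))
E
```

```text
cover_hinge [0.457 0.186 0.129]
cover_bar [0.455 0.178 0.344]
cover_front [0.457 0.192 0.281]
tray [0.482 0.104 0.086]
squeeze [0.389 0.323 0.097]
jam [0.396 0.439 0.039]
noz [ 0.43  -0.327  0.011]
spare [ 0.52  -0.335  0.026]
timer [ 0.328 -0.324  0.025]
19.578858430897295 [0.472 0.098 1.723 0.029 1.478]
[[0.6, -0.6], [-0.6, 0.2], [4.2, 1.0], [-2.2, 0.9], [0.3, -4.1], [0.8, -1.4], [-0.8, 1.0], [-0.3, -0.7], [0.4, 3.2]]
press [0.472 0.098 0.029]
cover_hinge [0.458 0.185 0.128]
cover_bar [0.46  0.177 0.34 ]
cover_front [0.457 0.195 0.278]
tray [0.472 0.098 0.108]
```

View pics/both.png

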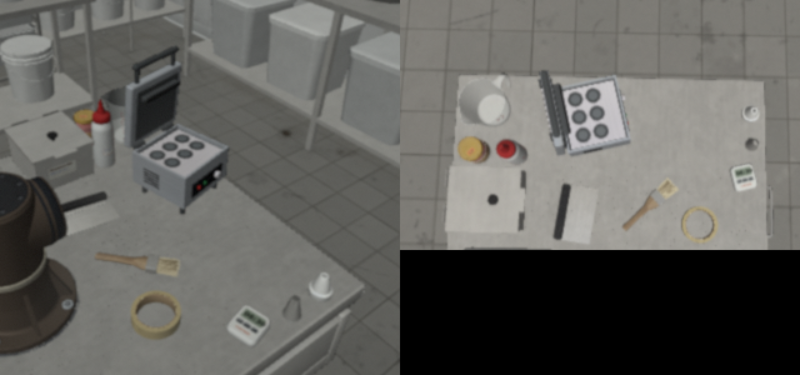

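The views show an upright cover (~1.48 rad), hinge on the +y side and front towards −y. The bottle and jar stand behind the press at (0.39, 0.32) and (0.40, 0.44). I'll go high above the bar and take a closer look.

```bash
python3 -m handwheel '[{"delta_pos":[0,0,1],"dr":[0,0,0]},{"delta_pos":[0,0,1],"dr":[0,0,0]},{"delta_pos":[0,0,1],"dr":[0,0,0]},{"delta_pos":[0,0,1],"dr":[0,0,0]},{"delta_pos":[0.6,-1,0.75],"dr":[0,0,4]},{"delta_pos":[0.6,-1,0.75],"dr":[0,0,4]},{"delta_pos":[0.6,-1,0.75],"dr":[0,0,4]},{"delta_pos":[0.6,-1,0.75],"dr":[0,0,4]},{"delta_pos":[0.6,-1,0.75],"dr":[0,0,4]},{"delta_pos":[0.6,-1,0.75],"dr":[0,0,4]}]' -1
python3 -m handwheel '[{"delta_pos":[0.6,-1,0],"dr":[0,0,0]},{"delta_pos":[0.6,-1,0],"dr":[0,0,0]},{"delta_pos":[0.6,-1,0],"dr":[0,0,0]},{"delta_pos":[0.6,-1,0],"dr":[0,0,0]},{"delta_pos":[0.6,-1,0],"dr":[0,0,0]},{"delta_pos":[0.6,-1,0],"dr":[0,0,0]},{"delta_pos":[0.6,-1,0],"dr":[0,0,0]},{"delta_pos":[0.6,-1,0],"dr":[0,0,0]},{"delta_pos":[0.6,-1,0],"dr":[0,0,0]},{"delta_pos":[0,0,0],"dr":[0,0,0]}]'
python3 - <<'E'
from h import *
print(get_state()["eef_pos"],get_state()["ee_rot"],get_state()["t"])
im=grab_frame("wrist"); W=cam("wrist"); np.save("W1.npy",W); cv2.imwrite("pics/w1.png",im[:,:,::-1])
m=model([0.472,0.098,1.723,0.029,1.478])
for q in m: print(q,[(np.round(d["location"]).tolist(),round(d["conf"],2)) for d in mark_of("wrist",q)[:2]],np.round(proj(W,m[q])))
E
```

```text
t: 2.1
eef_pos: [0.2832, 0.4704, 0.5018]
ee_rot: [-3.141, -0.0, 0.16]
force: [0.8, -0.7, 0.4]
width: 0.0875
gripper_force: 0.0
t: 3.1
eef_pos: [0.4459, 0.1991, 0.501]
ee_rot: [3.141, -0.001, 0.154]
force: [0.4, -0.7, -0.0]
width: 0.0875
gripper_force: 0.0
[0.44588282 0.19911013 0.50099587] [ 3.14132609e+00 -7.52085730e-04  1.53700931e-01] 3.1
press [] [375. 146.]
cover_hinge [([330.0, 150.0], 0.6), ([598.0, 157.0], 0.6)] [330. 152.]
cover_bar [([345.0, 173.0], 0.57), ([378.0, 143.0], 0.53)] [346. 176.]
cover_front [([325.0, 168.0], 0.9)] [326. 166.]
tray [([383.0, 143.0], 0.56)] [383. 150.]
```

View pics/w1.png

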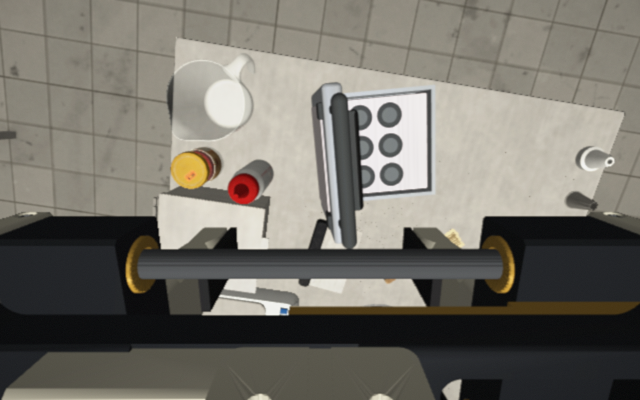

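The wrist view shows the bar from about (337,95) to (350,245), with the tray's right edge at x≈433. Next I refit the press using all three views and the bar's line.

```bash
python3 - <<'E'
from h import *
T,S,W=cam("top"),cam("scene"),np.load("W1.npy")
im=cv2.imread("pics/w1.png")
obs=[(S,k,u) for k,u in dict(press=(322,206),cover_hinge=(304,168),cover_bar=(301,105),cover_front=(303,123),tray=(323,189)).items()]
obs+=[(T,k,u) for k,u in dict(cover_hinge=(266,188),cover_bar=(261,172),cover_front=(257,179),tray=(294,181)).items()]
obs+=[(W,k,u) for k,u in dict(cover_hinge=(330,150),cover_bar=(345,173),cover_front=(325,168),tray=(383,143)).items()]
def res(p):
    m=model(p); r=[(proj(P,m[k])-u)*(2 if P is W else 1) for P,k,u in obs]
    ey=np.array([-np.sin(p[2]),np.cos(p[2]),0]);a=proj(W,m["cover_bar"]+.05*ey);b=proj(W,m["cover_bar"]-.05*ey)
    d=(b-a)/(b-a)[1]; r.append([50*(d[0]-13/150)]*2)
    return np.concatenate(r)
for yaw0 in (1.6,1.8):
    f=least_squares(res,[.472,.098,yaw0,.029,1.478],loss="soft_l1",f_scale=2,bounds=([-1,-1,-7,0,1.28],[2,2,7,.03,1.7]))
    print(f.cost,np.round(f.x,4))
print(np.round(res(f.x).reshape(-1,2),1).tolist())
m=model(f.x)
for k,v in m.items(): print(k,np.round(v,4))
print("up-to-bar units",(m["cover_bar"]-get_state()["eef_pos"])/.03)
E
```

```text
34.878782540990855 [0.4829 0.1001 1.835  0.0267 1.4837]
34.8787825409898 [0.4829 0.1001 1.835  0.0267 1.4837]
[[3.0, -1.6], [-0.1, 0.7], [4.6, 1.4], [-2.2, 1.5], [2.8, -5.0], [1.0, -1.7], [-1.1, 0.4], [-0.3, -0.6], [-0.0, -0.1], [0.4, 1.2], [0.2, 1.3], [-0.2, -4.5], [-0.9, 0.9], [0.3, 0.3]]
press [0.4829 0.1001 0.0267]
cover_hinge [0.4599 0.1851 0.1257]
cover_bar [0.4618 0.1779 0.3375]
cover_front [0.457  0.1957 0.2752]
tray [0.4829 0.1001 0.1062]
up-to-bar units [ 0.58215717 -0.8273105  -5.43381445]
```

```bash
python3 - <<'E'
from h import *
W=np.load("W1.npy")
def bp(u,z):
    A=np.array([u[0]*W[2]-W[0],u[1]*W[2]-W[1]]); return np.linalg.solve(A[:,:2],-A[:,2]*z-A[:,3])
for l,(a,b),z in (("bar",((337,95),(350,245)),.3375),("front",((432,90),(434,190)),.122),("side",((432,88),(350,95)),.122),("side2",((434,190),(362,197)),.122)):
    p,q=bp(a,z),bp(b,z); d=p-q; print(l,p,q,np.linalg.norm(d),np.degrees(np.arctan2(d[1],d[0])))
E
```

```text
bar [0.53183284 0.19754245] [0.38992735 0.16016205] 0.14674624916813195 14.757477853946808
front [0.57566548 0.04427709] [0.42134138 0.00289935] 0.15977498353861902 15.009254842870565
side [0.57852791 0.04498097] [0.54898677 0.16831457] 0.1268221387931877 -76.53015503882348
side2 [0.42134138 0.00289935] [0.39108013 0.11955047] 0.12051235624839707 -75.45709280785367
```

All edges agree on a yaw of about 1.83, so I'll turn the tool 6° more, centre it over the bar and descend, gripping with 40 N.

```bash
python3 -m handwheel '[{"delta_pos":[0.3,-0.4,0],"dr":[0,0,3]},{"delta_pos":[0.28,-0.43,0],"dr":[0,0,3]},{"delta_pos":[0,0,-0.8],"dr":[0,0,0]},{"delta_pos":[0,0,-0.8],"dr":[0,0,0]},{"delta_pos":[0,0,-0.8],"dr":[0,0,0]},{"delta_pos":[0,0,-0.8],"dr":[0,0,0]},{"delta_pos":[0,0,-0.8],"dr":[0,0,0]},{"delta_pos":[0,0,-0.8],"dr":[0,0,0]},{"delta_pos":[0,0,-0.6],"dr":[0,0,0]},{"delta_pos":[0,0,0],"dr":[0,0,0]}]' -1
python3 - <<'E'
from h import *
cv2.imwrite("pics/a.png",cv2.resize(grab_frame("scene")[60:220,220:400,::-1],(720,600)))
E
```

```text
t: 4.4
eef_pos: [0.4607, 0.1773, 0.3361]
ee_rot: [3.14, 0.004, 0.263]
force: [0.3, -0.1, -0.1]
width: 0.0877
gripper_force: 0.0
```

View pics/a.png

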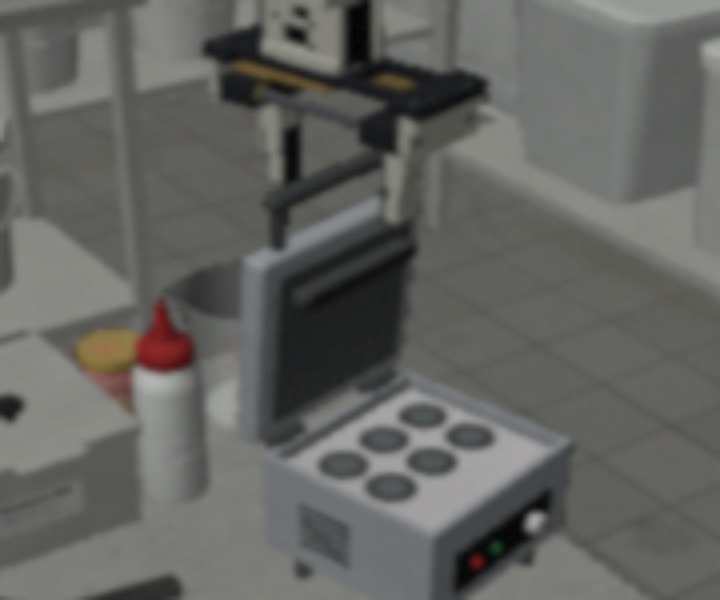

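The fingers straddle the bar near its middle at about (330,190). Closing now.

```bash
python3 -m handwheel '[{"delta_pos":[0,0,0],"dr":[0,0,0]},{"delta_pos":[0,0,0],"dr":[0,0,0]},{"delta_pos":[0,0,0],"dr":[0,0,0]},{"delta_pos":[0,0,0],"dr":[0,0,0]},{"delta_pos":[0,0,0],"dr":[0,0,0]},{"delta_pos":[0,0,0],"dr":[0,0,0]},{"delta_pos":[0,0,0],"dr":[0,0,0]},{"delta_pos":[0,0,0],"dr":[0,0,0]}]' 1 40
python3 - <<'E'
from h import *
p=get_state()["eef_pos"]; print(p)
x0=np.array([.4829,.1001,1.835,.0267]); h=model([*x0,0])["cover_hinge"]; ex=np.array([np.cos(1.832),np.sin(1.832),0])
# bar in hinge frame: angle
v=p-h; off=np.arctan2(.011,.2117); a0=np.arctan2(v[2],-v@ex)-off; r=np.hypot(v@ex,v[2]); print("theta",a0,"r",r)
th=a0; last=p
for t in [1.35,1.25,1.15,1.05,.95,.85,.75,.65,.55,.45,.35,.28,.21,.15,.1,.06]:
    b=h+(-ex*np.cos(t+off)+np.array([0,0,1])*np.sin(t+off))*.212
    b0=h+(-ex*np.cos(th+off)+np.array([0,0,1])*np.sin(th+off))*.212
    print(t,np.round((b-b0)/.03,2)); th=t
E
```

```text
t: 5.25
eef_pos: [0.4621, 0.177, 0.3385]
ee_rot: [3.142, 0.0, 0.262]
force: [0.1, 0.6, 0.6]
width: 0.029
gripper_force: 0.0
[0.46211159 0.17702678 0.3385262 ]
theta 1.4798391056898619 r 0.21298851796310164
1.35 [ 0.24 -0.88 -0.1 ]
1.25 [ 0.18 -0.67 -0.15]
1.15 [ 0.17 -0.65 -0.22]
1.05 [ 0.17 -0.62 -0.29]
0.95 [ 0.16 -0.59 -0.35]
0.85 [ 0.15 -0.56 -0.41]
0.75 [ 0.14 -0.51 -0.47]
0.65 [ 0.12 -0.47 -0.52]
0.55 [ 0.11 -0.41 -0.56]
0.45 [ 0.1  -0.36 -0.6 ]
0.35 [ 0.08 -0.3  -0.64]
0.28 [ 0.05 -0.17 -0.46]
0.21 [ 0.04 -0.14 -0.47]
0.15 [ 0.03 -0.09 -0.41]
0.1 [ 0.02 -0.06 -0.35]
0.06 [ 0.01 -0.04 -0.28]
```

```bash
python3 -m handwheel '[{"delta_pos":[0,0,0],"dr":[0,0,0]},{"delta_pos":[0,0,0],"dr":[0,0,0]},{"delta_pos":[0,0,0],"dr":[0,0,0]},{"delta_pos":[0,0,0],"dr":[0,0,0]},{"delta_pos":[0,0,0],"dr":[0,0,0]}]' 1 40
python3 -m handwheel '[{"delta_pos":[0.08,-0.29,-0.03],"dr":[0,0,0]},{"delta_pos":[0.08,-0.29,-0.03],"dr":[0,0,0]},{"delta_pos":[0.08,-0.3,-0.04],"dr":[0,0,0]},{"delta_pos":[0,0,0],"dr":[0,0,0]}]'
```

```text
t: 5.75
eef_pos: [0.4621, 0.1773, 0.3385]
ee_rot: [-3.141, -0.0, 0.262]
force: [-1.6, 2.1, -0.3]
width: 0.0143
gripper_force: 40.0
t: 6.15
eef_pos: [0.4689, 0.1502, 0.3359]
ee_rot: [-3.141, 0.0, 0.261]
force: [-5.5, 0.4, 4.1]
width: 0.0153
gripper_force: 40.0
```

```bash
python3 -m handwheel '[{"delta_pos":[0.09,-0.34,-0.07],"dr":[0,0,0]},{"delta_pos":[0.09,-0.33,-0.08],"dr":[0,0,0]},{"delta_pos":[0.08,-0.33,-0.1],"dr":[0,0,0]},{"delta_pos":[0.08,-0.32,-0.12],"dr":[0,0,0]},{"delta_pos":[0.08,-0.31,-0.14],"dr":[0,0,0]},{"delta_pos":[0.08,-0.31,-0.15],"dr":[0,0,0]},{"delta_pos":[0,0,0],"dr":[0,0,0]}]'
python3 -m handwheel '[{"delta_pos":[0.08,-0.3,-0.17],"dr":[0,0,0]},{"delta_pos":[0.08,-0.29,-0.18],"dr":[0,0,0]},{"delta_pos":[0.08,-0.28,-0.2],"dr":[0,0,0]},{"delta_pos":[0.07,-0.28,-0.21],"dr":[0,0,0]},{"delta_pos":[0,0,0],"dr":[0,0,0]}]'
```

```text
t: 6.85
eef_pos: [0.4838, 0.0912, 0.3149]
ee_rot: [3.14, 0.002, 0.261]
force: [0.5, -5.1, -5.8]
width: 0.015
gripper_force: 40.0
t: 7.35
eef_pos: [0.4925, 0.0567, 0.2914]
ee_rot: [3.14, 0.004, 0.261]
force: [-0.0, -6.9, -9.1]
width: 0.0147
gripper_force: 40.0
```

```bash
cat >> h.py <<'E'
def ang():
    s=get_state(); h=model([.4829,.1001,1.835,.0267,0])["cover_hinge"]; ex=np.array([np.cos(1.832),np.sin(1.832),0]); v=s["eef_pos"]-h; f=s["force"]
    a=np.arctan2(v[2],-v@ex); rad=-ex*np.cos(a)+np.array([0,0,np.sin(a)]); tan=ex*np.sin(a)+np.array([0,0,np.cos(a)])
    print("theta",round(a-.052,3),"r",round(float(np.hypot(v@ex,v[2])),4),"Frad",round(f@rad,1),"Ftan",round(f@tan,1),"w",s["width"],s["t"])
E
python3 -c "from h import *; ang()"
python3 -m handwheel '[{"delta_pos":[0.07,-0.26,-0.23],"dr":[0,0,0]},{"delta_pos":[0.07,-0.25,-0.24],"dr":[0,0,0]},{"delta_pos":[0.06,-0.24,-0.25],"dr":[0,0,0]},{"delta_pos":[0.06,-0.23,-0.27],"dr":[0,0,0]},{"delta_pos":[0,0,0],"dr":[0,0,0]}]'; python3 -c "from h import *; ang()"
```

```text
theta 0.845 r 0.2121 Frad -3.0 Ftan -10.9 w 0.01472643139497852 7.35
t: 7.85
eef_pos: [0.5001, 0.0273, 0.2615]
ee_rot: [3.14, 0.005, 0.261]
force: [0.8, -6.4, -9.7]
width: 0.0151
gripper_force: 40.0
theta 0.643 r 0.212 Frad -1.3 Ftan -11.6 w 0.01506868554383465 7.85
```

```bash
python3 -m handwheel '[{"delta_pos":[0.06,-0.21,-0.28],"dr":[0,0,0]},{"delta_pos":[0.05,-0.2,-0.28],"dr":[0,0,0]},{"delta_pos":[0.05,-0.18,-0.3],"dr":[0,0,0]},{"delta_pos":[0.05,-0.18,-0.3],"dr":[0,0,0]},{"delta_pos":[0.04,-0.16,-0.32],"dr":[0,0,0]},{"delta_pos":[0.04,-0.14,-0.32],"dr":[0,0,0]},{"delta_pos":[0,0,0],"dr":[0,0,0]}]'; python3 -c "from h import *; ang()"
python3 -m handwheel '[{"delta_pos":[0.02,-0.08,-0.2],"dr":[0,0,0]},{"delta_pos":[0.02,-0.07,-0.2],"dr":[0,0,0]},{"delta_pos":[0.02,-0.07,-0.2],"dr":[0,0,0]},{"delta_pos":[0.02,-0.06,-0.2],"dr":[0,0,0]},{"delta_pos":[0.02,-0.05,-0.2],"dr":[0,0,0]},{"delta_pos":[0.01,-0.05,-0.2],"dr":[0,0,0]},{"delta_pos":[0.01,-0.04,-0.2],"dr":[0,0,0]},{"delta_pos":[0,0,0],"dr":[0,0,0]}]'; python3 -c "from h import *; ang()"
```

```text
t: 8.55
eef_pos: [0.5083, -0.0046, 0.2068]
ee_rot: [3.141, 0.006, 0.261]
force: [-0.2, -5.0, -13.6]
width: 0.0149
gripper_force: 40.0
theta 0.341 r 0.2118 Frad -0.8 Ftan -14.4 w 0.014897636967128638 8.55
t: 9.35
eef_pos: [0.5113, -0.0167, 0.1651]
ee_rot: [-3.142, 0.006, 0.261]
force: [-1.7, -3.4, -11.8]
width: 0.0149
gripper_force: 40.0
theta 0.135 r 0.2119 Frad 0.6 Ftan -12.2 w 0.014939498048950702 9.35
```

```bash
python3 -m handwheel '[{"delta_pos":[0,-0.02,-0.1],"dr":[0,0,0]},{"delta_pos":[0,-0.02,-0.1],"dr":[0,0,0]},{"delta_pos":[0,-0.01,-0.1],"dr":[0,0,0]},{"delta_pos":[0,-0.01,-0.1],"dr":[0,0,0]},{"delta_pos":[0,-0.01,-0.1],"dr":[0,0,0]},{"delta_pos":[0,0,0],"dr":[0,0,0]}]'; python3 -c "from h import *; ang()"
python3 -m handwheel '[{"delta_pos":[0,-0.01,-0.1],"dr":[0,0,0]},{"delta_pos":[0,0,0],"dr":[0,0,0]}]'; python3 -c "from h import *; ang()"
```

```text
t: 9.95
eef_pos: [0.5119, -0.0186, 0.1514]
ee_rot: [3.142, 0.004, 0.261]
force: [-5.0, -2.4, -2.3]
width: 0.0148
gripper_force: 40.0
theta 0.07 r 0.2117 Frad 0.7 Ftan -2.4 w 0.0147942269563824 9.95
t: 10.15
eef_pos: [0.512, -0.0189, 0.1487]
ee_rot: [3.141, 0.004, 0.261]
force: [-7.5, -2.5, -0.3]
width: 0.0149
gripper_force: 40.0
theta 0.057 r 0.2117 Frad 0.5 Ftan -0.3 w 0.014874780851976214 10.15
```

```bash
python3 -m handwheel '[{"delta_pos":[-0.04,-0.01,-0.08],"dr":[0,0,0]},{"delta_pos":[-0.02,0,-0.08],"dr":[0,0,0]},{"delta_pos":[0,0,0],"dr":[0,0,0]}]'; python3 -c "from h import *; ang()"
python3 -m handwheel '[{"delta_pos":[0,0,-0.08],"dr":[0,0,0]},{"delta_pos":[0,0,0],"dr":[0,0,0]}]'; python3 -c "from h import *; ang()"
```

```text
t: 10.45
eef_pos: [0.512, -0.0191, 0.1451]
ee_rot: [3.14, 0.0, 0.262]
force: [-3.7, -3.1, 3.0]
width: 0.015
gripper_force: 40.0
theta 0.04 r 0.2116 Frad 2.3 Ftan 2.8 w 0.014978996351922737 10.45
t: 10.65
eef_pos: [0.512, -0.0193, 0.1429]
ee_rot: [3.14, 0.0, 0.262]
force: [-4.6, -4.1, 5.1]
width: 0.0148
gripper_force: 40.0
theta 0.03 r 0.2116 Frad 3.1 Ftan 4.8 w 0.0148392471725113 10.65
```

```bash
python3 -m handwheel '[{"delta_pos":[-0.02,0,-0.06],"dr":[0,0,0]},{"delta_pos":[0,0,-0.06],"dr":[0,0,0]},{"delta_pos":[0,0,0],"dr":[0,0,0]}]'; python3 -c "from h import *; ang()"
python3 -m handwheel '[{"delta_pos":[0,0,-0.05],"dr":[0,0,0]},{"delta_pos":[0,0,0],"dr":[0,0,0]}]'; python3 -c "from h import *; ang()"
```

```text
t: 10.95
eef_pos: [0.5121, -0.0195, 0.1399]
ee_rot: [3.14, -0.001, 0.263]
force: [-3.5, -7.1, 8.3]
width: 0.0149
gripper_force: 40.0
theta 0.015 r 0.2115 Frad 6.5 Ftan 7.9 w 0.014894768568578388 10.95
t: 11.15
eef_pos: [0.5121, -0.0195, 0.1386]
ee_rot: [3.139, -0.001, 0.263]
force: [-5.3, -6.8, 9.8]
width: 0.0146
gripper_force: 40.0
theta 0.009 r 0.2115 Frad 5.8 Ftan 9.5 w 0.014590167584011696 11.15
```

```bash
python3 -m handwheel '[{"delta_pos":[-0.02,-0.02,-0.04],"dr":[0,0,0]},{"delta_pos":[0,0,0],"dr":[0,0,0]}]'; python3 -c "from h import *; ang()"
python3 -m handwheel '[{"delta_pos":[0,0,-0.03],"dr":[0,0,0]},{"delta_pos":[0,0,0],"dr":[0,0,0]}]'; python3 -c "from h import *; ang()"
```

```text
t: 11.35
eef_pos: [0.5121, -0.0196, 0.1378]
ee_rot: [3.14, -0.003, 0.263]
force: [-4.6, -2.4, 11.9]
width: 0.0148
gripper_force: 40.0
theta 0.005 r 0.2115 Frad 1.8 Ftan 11.8 w 0.014812025675468262 11.35
t: 11.55
eef_pos: [0.5121, -0.0196, 0.1376]
ee_rot: [3.14, -0.003, 0.263]
force: [-8.8, -1.8, 19.6]
width: 0.0147
gripper_force: 40.0
theta 0.004 r 0.2115 Frad 0.6 Ftan 19.6 w 0.014731792165129442 11.55
```

The force jumped to 19.6 N for 0.2 mm of travel, so this is the firm end. I'll ease off a little, open only part-way because the gap to the cover edge is 38 mm, then rise.

```bash
python3 -m handwheel '[{"delta_pos":[0.02,0,0.04],"dr":[0,0,0]},{"delta_pos":[0,0,0],"dr":[0,0,0]}]'; python3 -c "from h import *; ang()"
python3 -m handwheel '[{"delta_pos":[0,0,0],"dr":[0,0,0]},{"delta_pos":[0,0,0],"dr":[0,0,0]},{"delta_pos":[0,0,0],"dr":[0,0,0]},{"delta_pos":[0,0,0],"dr":[0,0,0]}]' 0.36
```

```text
t: 11.75
eef_pos: [0.5121, -0.0196, 0.1379]
ee_rot: [3.14, -0.001, 0.263]
force: [-6.2, -2.9, 12.0]
width: 0.015
gripper_force: 40.0
theta 0.006 r 0.2115 Frad 1.9 Ftan 11.9 w 0.014979405497990454 11.75
t: 12.15
eef_pos: [0.5118, -0.0191, 0.1361]
ee_rot: [3.141, -0.001, 0.262]
force: [-0.0, -0.2, -0.5]
width: 0.0276
gripper_force: 0.0
```

Released with no residual force. Now I'll rise clear and check the cover's height.

```bash
python3 -m handwheel '[{"delta_pos":[0,0,0.3],"dr":[0,0,0]},{"delta_pos":[0,0,0.5],"dr":[0,0,0]},{"delta_pos":[0,0,0.8],"dr":[0,0,0]},{"delta_pos":[0,0,0.9],"dr":[0,0,0]},{"delta_pos":[0,0,0.9],"dr":[0,0,0]},{"delta_pos":[0,0,0],"dr":[0,0,0]}]'
python3 - <<'E'
from h import *
ims=[]
S=cam("scene"); im=grab_frame("scene")
for q in ("cover_bar","cover_front","cover_hinge"):
    print(q,[(np.round(d["location"],1).tolist(),round(d["conf"],2)) for d in mark_of("scene",q)[:2]],[np.round(proj(S,model([.4829,.1001,1.835,.0267,t])[q]),1).tolist() for t in (0,.06)])
cv2.imwrite("pics/b.png",cv2.resize(im[110:260,240:420,::-1],(720,600)))
E
```

```text
t: 12.75
eef_pos: [0.5135, -0.0192, 0.2427]
ee_rot: [3.141, -0.007, 0.262]
force: [-0.2, 0.4, -0.3]
width: 0.0279
gripper_force: 0.0
cover_bar [([356.8, 190.2], 0.93)] [[360.2, 191.2], [360.3, 187.5]]
cover_front [([338.3, 179.8], 0.9)] [[342.4, 179.4], [342.1, 176.7]]
cover_hinge [([300.8, 167.2], 0.9), ([414.9, 305.7], 0.41)] [[303.9, 168.7], [303.9, 168.7]]
```

View pics/b.png

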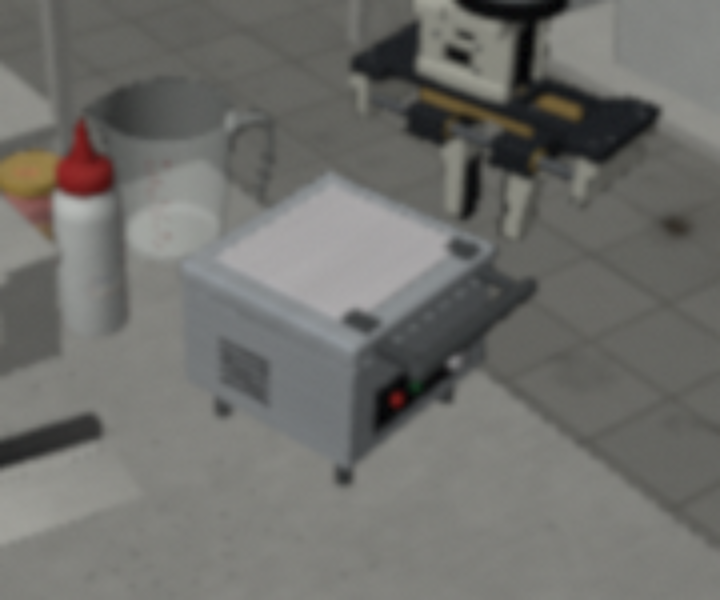

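The cover looks level in the picture, the bar mark matches the home prediction, and the bottle and jar haven't moved. The tolerance is only 2 mm, so I'll check by a gentle press with closed fingers at cover_front. If it is home, the force should rise steeply with no springy travel.

```bash
python3 -m handwheel '[{"delta_pos":[-0.27,1,0],"dr":[0,0,0]},{"delta_pos":[-0.27,1,0],"dr":[0,0,0]},{"delta_pos":[0,0,-0.7],"dr":[0,0,0]},{"delta_pos":[0,0,-0.7],"dr":[0,0,0]},{"delta_pos":[0,0,-0.5],"dr":[0,0,0]},{"delta_pos":[0,0,-0.2],"dr":[0,0,0]},{"delta_pos":[0,0,0],"dr":[0,0,0]}]' 1 10
python3 -m handwheel '[{"delta_pos":[0,0,-0.1],"dr":[0,0,0]},{"delta_pos":[0,0,0],"dr":[0,0,0]}]'
```

```text
t: 13.65
eef_pos: [0.4945, 0.0403, 0.1739]
ee_rot: [3.141, 0.003, 0.262]
force: [0.3, 0.0, 0.4]
width: 0.0006
gripper_force: 0.0
t: 13.85
eef_pos: [0.4953, 0.0406, 0.1723]
ee_rot: [-3.142, -0.0, 0.262]
force: [-0.5, -0.1, -0.1]
width: 0.0003
gripper_force: 0.0
```

```bash
for i in 1 2; do python3 -m handwheel '[{"delta_pos":[0,0,-0.03],"dr":[0,0,0]},{"delta_pos":[0,0,0],"dr":[0,0,0]}]' | grep -E "eef|force"; done
```

```text
eef_pos: [0.4953, 0.0406, 0.1715]
force: [0.1, -0.7, 0.6]
gripper_force: 0.0
eef_pos: [0.4951, 0.0406, 0.1703]
force: [0.4, -1.0, 0.9]
gripper_force: 0.0
```

```bash
python3 -m handwheel '[{"delta_pos":[0,0,-0.03],"dr":[0,0,0]},{"delta_pos":[0,0,0],"dr":[0,0,0]}]' | grep -E "eef|force"
python3 -m handwheel '[{"delta_pos":[0,0,-0.02],"dr":[0,0,0]},{"delta_pos":[0,0,0],"dr":[0,0,0]}]' | grep -E "eef|force"
```

```text
eef_pos: [0.4951, 0.0406, 0.1693]
force: [0.4, 0.5, -0.3]
gripper_force: 0.0
eef_pos: [0.495, 0.0405, 0.1686]
force: [-0.1, 0.1, 0.3]
gripper_force: 0.0
```

```bash
python3 -m handwheel '[{"delta_pos":[0,0,-0.03],"dr":[0,0,0]},{"delta_pos":[0,0,0],"dr":[0,0,0]}]' | grep -E "eef|force"
python3 -m handwheel '[{"delta_pos":[0,0,-0.02],"dr":[0,0,0]},{"delta_pos":[0,0,0],"dr":[0,0,0]}]' | grep -E "eef|force"
```

```text
eef_pos: [0.4952, 0.0406, 0.1679]
force: [-0.2, 0.1, 0.1]
gripper_force: 0.0
eef_pos: [0.4952, 0.0406, 0.1678]
force: [-2.5, 0.3, 5.1]
gripper_force: 2.9
```

```bash
python3 -m handwheel '[{"delta_pos":[0,0,-0.03],"dr":[0,0,0]},{"delta_pos":[0,0,0],"dr":[0,0,0]}]' | grep -E "eef|force"
```

```text
eef_pos: [0.4952, 0.0406, 0.1677]
force: [-6.7, -0.4, 12.6]
gripper_force: 6.7
```

```bash
python3 -m handwheel '[{"delta_pos":[-0.02,0,-0.02],"dr":[0,0,0]},{"delta_pos":[0,0,0],"dr":[0,0,0]},{"delta_pos":[0,0,0],"dr":[0,0,0]}]' | grep -E "eef|force"
```

```text
eef_pos: [0.4951, 0.0406, 0.1677]
force: [-5.6, 0.3, 15.4]
gripper_force: 8.0
```

```bash
python3 -m handwheel '[{"delta_pos":[-0.01,0,-0.008],"dr":[0,0,0]},{"delta_pos":[0,0,0],"dr":[0,0,0]}]' | grep -E "eef|force"
python3 -m handwheel '[{"delta_pos":[0,0,0.04],"dr":[0,0,0]},{"delta_pos":[0,0,0.3],"dr":[0,0,0]},{"delta_pos":[0,0,0.8],"dr":[0,0,0]},{"delta_pos":[0,0,1],"dr":[0,0,0]},{"delta_pos":[0,0,1],"dr":[0,0,0]},{"delta_pos":[0,0,0],"dr":[0,0,0]},{"delta_pos":[0,0,0],"dr":[0,0,0]}]'
```

```text
eef_pos: [0.4951, 0.0406, 0.1677]
force: [-4.6, -0.9, 16.9]
gripper_force: 8.5
t: 16.45
eef_pos: [0.4943, 0.0407, 0.2604]
ee_rot: [-3.141, -0.001, 0.262]
force: [-0.7, -0.0, -0.7]
width: 0.0005
gripper_force: 0.0
```

The height didn't change from 5 to 17 N, so the cover is on its firm end. The hand is clear, so I'm handing in.

```bash
python3 -c "from station import *; print(job_done())"
```

```text
the job is handed in; nothing more can be done
None
```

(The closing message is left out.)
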